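Post a file through the sprung flap of the returns box

TASK

Take the tall slim file out of the sorting rack and return it through the spring flap in the top of the steel returns box. Push the flap open with the file and keep hold of the file until at least half of it is inside; then let go and press it the rest of the way down, so that it ends up right inside the box and the flap springs shut behind it. Do not disturb the other two files or the hole punch.

Things in the scene. Friction and masses are not known exactly. Their poses are not given: they have to be found in the camera images.
- file_mid (a point): The file to return: tallest and slimmest of the three in the rack, rigid cardboard, 22 mm thick (own x), 100 wide (own y), 130 tall (own z), about 0.2 kg. This point is its centre, 65 mm under its top. It stands upright in any bay, thickness roughly along the rack's length; either way round is fine. Grip it across its thickness in its top 35 mm, so the fingers stay above the slot.
- slot (a point): Centre of the slot in the top of the returns box, at the top's level (180 mm above the table). Slot 36 mm (its x) by 126 mm (its y). x runs from the box's front wall (inner face at x = -18 mm) to the flap's hinge (x = +18 mm); z up. The file goes in upright, thickness along the slot's x, width along its y, best 2 to 4 mm off centre towards -x.
- returns: The fixed grey steel returns box, origin at the centre of its underside, axes as the slot's. Outside 98 (x) x 134 (y) x 180 mm; inside 90 x 126 mm, floor 4 mm above the table: the file standing inside has its top 46 mm below the slot. The slot's centre is at x = -27 mm.
- flap (a joint): Angle (rad) of the aluminium flap closing the slot: 0 shut (level), 1.5 hanging straight down inside. Hinged along the slot's +x edge, it swings down into the box. A spring shuts it (0.05 N m when shut, 0.15 N m at 1.2 rad); the file needs roughly 5 to 10 N to push it open.
- flap_edge (a point): Middle of the flap's free edge, 34 mm from the hinge. Open, it presses the file against the front wall: a released file usually stays pinched there, sticking out, and must be pushed down from above, e.g. with closed fingers turned to fit the slot, until its top is below this edge (about 35 to 40 mm below the slot); it then drops the last centimetre.
- rack_mid (a point): Middle of the floor of the fixed steel desk sorting rack, 8 mm above the table. The rack is 130 mm (own x) by 284 mm (own y), with four 4 mm thick partitions across it, 92 mm apart along own y, their tops 60 mm above this point, making three bays open at the top and at both ends. One file stands in each bay.
- boxfile_mid (a point): Centre of the thick cardboard box file, 50 x 100 x 85 mm tall, in another bay. Leave it alone.
- cardbox_mid (a point): Centre of the low card box, 36 x 80 x 65 mm tall, in the remaining bay. Leave it alone.
- punch_mid (a point): Centre of the two-hole punch on the table, 55 x 110 x 50 mm tall. Leave it alone.
There are look-alikes about, which are no part of the job. Leave any purple or red look-alike of the part that bears file_mid alone.

How it is judged:
By the outcome, as a careful person would: the job done as asked, in the order asked, and still so for the second after the job is handed in, with the robot touching nothing.
It also fails if it takes over 58 s, if anything falls off the work surface, if the arm or the gripper's body presses on something with over 40 N, if the wrist force passes 120 N, or if a joint passes its speed limit or range.

ROBOT

A 6-joint arm with a two-finger parallel gripper is mounted at the origin on the work surface. World frame = base frame: x ahead of the robot, y to its left, z up, the work surface at z = 0. Lengths are in m, angles in rad, forces in N, time in s.
With the tool pointing down it reaches from about 0.25 to 0.725 m from the base axis. Payload 4 kg.
Tool frame: the origin (TCP) lies on the centre line of the jaws, within the pads' length; the fingertips stand 22 mm ahead of it and the grasp point (between the pads) lies 3 mm ahead of it; z points along the fingers, y is the line along which they close (so a half turn about z gives the same grasp; the last joint's range is limited). The gripper opens to 85 mm and grips with 20 to 120 N. Pads are 22 mm wide; open, the fingers measure 114 mm over their backs; the gripper's body (76 mm by 85 mm) begins 54 mm behind the grasp point. The pads swing forward as they close: fully open they stand 13 mm farther back than shut.
Start: joints at [-1.264, 0.241, 0.005, 1.335, 0, 1.571], TCP at [0.151, -0.477, 0.253] pointing down, gripper open.
Joint ranges: [-2.72, 2.72], [-1.05, 1.87], [-1.09, 1.28], [-1.99, 2.15], [-1.42, 1.44], [-3.14, 3.14]. Speed limits (rad/s): [2.79, 2.79, 3.14, 3.14, 3.14, 3.14].

INTERFACE

Orientations are given as a unit quaternion [x, y, z, w].
In Python, from workcell import bot gives the robot as it stands.
- The arm moves only by the shell command python3 -m inch 'ROWS'. ROWS is JSON, one flat list of numbers, 7 for each row, row after row: the shift along the world's x, y, z in mm, then the turn, a rotation vector about the world's x, y, z in rad, then the opening in per cent of the stroke, from 0 (shut) to 100 (fully open). A call has 1 to 8 rows; each row is the pose to reach, as a shift and turn from the pose commanded when the call began; what a row does not reach only later rows make up. A row lasts 1/12 s, in which the tool goes at most 41.7 mm and 7.16 degrees, less where a joint would pass 70% of its speed; a pose out of reach is approached as far as the arm can. A call with a gripper value outside its range is refused whole. The fingers move at their own pace and stop on an object; the grip force is fixed at half the most. Time passes only in rows, so rows that repeat a pose let the fingers close. It gives the time, the measured TCP pose, the force, the opening and the grip force at its end, in the units of the state.
- bot.get_obs(): the state, without advancing time (a new reading comes with each control period).
- bot.camera(name): name is "scene" or "top" or "wrist"; returns the picture (420x560x3 uint8, blue, green, red); there is no depth.
- bot.camera_info(name): a dict with "intrinsics" (3x3 intrinsics, pixels), "camera_from_world" (4x4, takes a point from world to camera coordinates); the wrist camera has in their place "hand_eye" (4x4, takes a point from camera to tool coordinates, whose origin is the TCP and whose axes are the flange's). Camera axes: x right, y down, z forward; pixel columns grow to the right and rows downward; lengths in m; the calibration is good to about 2 mm. A picture is of the moment at which its call begins: read the wrist's pose just before it. camera_info takes no time and is no camera call.
- bot.job_done(): hands the job in; it is judged then, once.
Trained networks look in the newest picture that a camera, given by its name, has taken for a name from the list of things; names that differ only in an ending like _2 or _b are one class to them, and where a whole thing is asked for, a point or a joint stands for the part that bears it (a point fixed in the world has none). Each returns a list of dicts, best first, with "confidence" (0 to 1); they miss things now and then, are a little off and sometimes report something else, mostly with a low value. They report only what shows in the picture. A call takes as long as a camera call. They do not tell look-alikes from the thing itself.
- bot.silhouettes(camera, target): "mask" (420x560 bool, what is visible of it) and "uv" ([column, row] in pixels, amid what is visible of it).
- bot.spot_point(camera, target): "uv" ([column, row] in pixels: a listed point, or the origin of a listed thing).
The state is a dict: "clock": time; "joint_pos": joint angles; "joint_vel": joint speeds; "tau": joint torques, N m; "eef_pos": TCP position; "tool_rot": TCP orientation; "ft_force": force on the tool from outside, world axes, zero at the start; "ft_torque": the same for the moment, N m; "grip_width": finger opening in m; "grasp_force": force on a finger pad.
Only numpy, scipy, OpenCV 4.12 (cv2) and the standard library are available. Lean on these libraries where they do the work, as an engineer would, in place of code of your own. Each camera call takes 0.05 s, during which the arm holds its last target. There are 200 camera calls.

## Working session

There is one attempt and no reset: what is moved stays moved. The work goes in short steps, Python scripts to look and compute and a shell command to move; the robot and the scene stay as the last step left them, time stands still between calls to the robot, and variables do not carry over. Pictures are saved under pics/ and viewed, at most 13 in all, crops included, and the job is handed in when it is done.

```bash
mkdir -p pics; cat > h.py <<'E'
from workcell import bot
import numpy as np, cv2
from scipy.spatial.transform import Rotation as R
def cam(name):
    i=bot.camera_info(name); K=np.array(i["intrinsics"])
    if "hand_eye" in i:
        o=bot.get_obs(); T=np.eye(4); T[:3,:3]=R.from_quat(o["tool_rot"]).as_matrix(); T[:3,3]=o["eef_pos"]
        W=T@np.array(i["hand_eye"])
    else: W=np.linalg.inv(np.array(i["camera_from_world"]))
    return K,W
def ray(name,uv,c=None):
    K,W=c or cam(name); d=W[:3,:3]@np.linalg.solve(K,[uv[0],uv[1],1.]); return W[:3,3],d
def atz(name,uv,z,c=None):
    o,d=ray(name,uv,c); return o+d*(z-o[2])/d[2]
def proj(name,P,c=None):
    K,W=c or cam(name); p=(np.atleast_2d(P)-W[:3,3])@W[:3,:3]; q=p@K.T; return q[:,:2]/q[:,2:]
def tri(rs):
    A=np.zeros((3,3));b=np.zeros(3)
    for o,d in rs:
        d=d/np.linalg.norm(d);M=np.eye(3)-np.outer(d,d);A+=M;b+=M@o
    return np.linalg.solve(A,b)
E
python3 - <<'E'
from h import *
for n in("scene","top"):
    cv2.imwrite(f"pics/{n}0.png",bot.camera(n))
    K,W=cam(n); print(n,W[:3,3].round(3),W[:3,2].round(2))
    for t in("file_mid","slot","returns","flap_edge","rack_mid","boxfile_mid","cardbox_mid","punch_mid"):
        print(t,[(np.round(r["uv"]).tolist(),round(r["confidence"],2)) for r in bot.spot_point(n,t)])
    print(bot.get_obs()["clock"])
E
```

```text
scene [0.957 0.044 0.772] [-0.49 -0.05 -0.87]
file_mid [([422.0, 294.0], 0.93), ([373.0, 136.0], 0.72), ([399.0, 198.0], 0.67)]
slot [([163.0, 160.0], 0.8)]
returns [([186.0, 216.0], 0.75)]
flap_edge [([166.0, 151.0], 0.73)]
rack_mid [([394.0, 210.0], 0.71)]
boxfile_mid [([433.0, 221.0], 0.79)]
cardbox_mid [([353.0, 198.0], 0.98)]
punch_mid [([294.0, 327.0], 0.85)]
0.45
top [ 0.452 -0.002  1.13 ] [ 0.13 -0.01 -0.99]
file_mid [([190.0, 324.0], 0.98), ([147.0, 155.0], 0.75), ([167.0, 239.0], 0.65)]
slot [([396.0, 232.0], 0.68), ([396.0, 237.0], 0.21)]
returns [([376.0, 223.0], 0.88)]
flap_edge [([397.0, 238.0], 0.71)]
rack_mid [([172.0, 239.0], 0.64)]
boxfile_mid [([132.0, 232.0], 0.77)]
cardbox_mid [([212.0, 244.0], 0.85)]
punch_mid [([258.0, 121.0], 0.58)]
0.9
```

View pics/scene0.png

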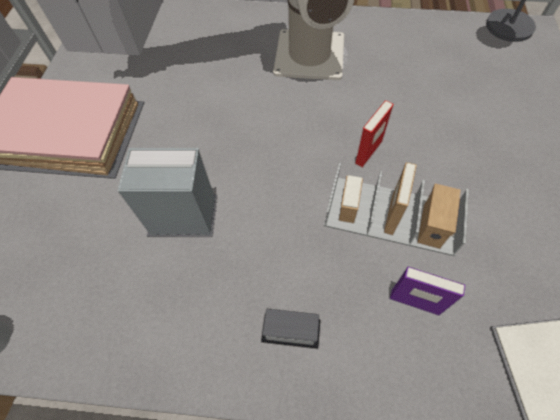

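View pics/top0.png

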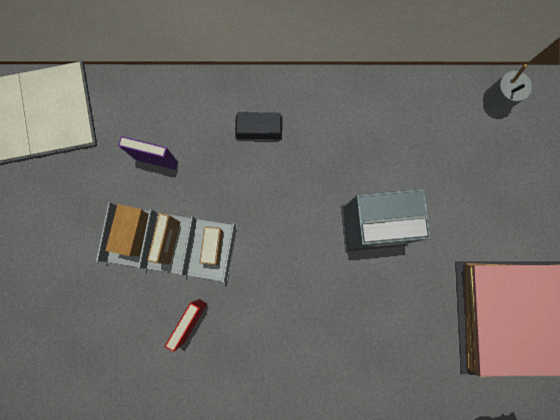

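Scene shows: the brown file in the middle bay at scene (399,198)/top (167,239); purple look-alike at scene (422,294)/top (147,155); red one at scene (373,136)/top (190,324). The box has its pale flap at scene (163,160)/top (396,232), and the punch is at top (258,121). The choice is the brown file in the rack, since the description excludes purple and red.

```bash
python3 - <<'E'
from h import *
C={n:cam(n) for n in("scene","top")}
S={"file":((399,198),(167,239),"file_mid"),"slot":((163,160),(396,232),"slot"),"ret":((186,216),(376,223),"returns"),"edge":((166,151),(397,238),"flap_edge"),
"rack":((394,210),(172,239),"rack_mid"),"boxf":((433,221),(132,232),""),"card":((353,198),(212,244),""),"punch":((294,327),(258,121),"")}
for k,(a,b,t) in S.items():
    print(k,tri([ray("scene",a,C["scene"]),ray("top",b,C["top"])]).round(4))
im={n:bot.camera(n) for n in C}
a=cv2.resize(im["top"][190:290,90:240],None,fx=4,fy=4,interpolation=cv2.INTER_CUBIC)
b=cv2.resize(im["top"][180:260,335:445],None,fx=4,fy=4,interpolation=cv2.INTER_CUBIC)
out=np.zeros((600,800,3),np.uint8); out[:400,:600]=a
c=cv2.resize(im["scene"][150:250,320:470],None,fx=1.33,fy=2); out[400:600,:200]=c[:200,:200]
out2=out; out2[400:600,200:475]=cv2.resize(im["top"][180:260,335:445],(275,200)); out2[400:600,475:800]=cv2.resize(im["scene"][140:240,110:220],(325,200))
cv2.imwrite("pics/crop1.png",out)
# bright top-face rectangles
for n,(x0,y0,x1,y1),z,lab in(("top",(145,205,178,268),.138,"file"),("top",(355,215,432,247),.18,"flap"),("scene",(120,145,205,170),.18,"flap")):
    g=im[n][y0:y1,x0:x1].min(2); m=(g>(150)).astype(np.uint8)
    k,l,st,_=cv2.connectedComponentsWithStats(m); i=1+np.argmax(st[1:,4])
    r=cv2.boxPoints(cv2.minAreaRect(cv2.findContours((l==i).astype(np.uint8),0,1)[0][0]))+[x0,y0]
    print(lab,n,st[i],[ (p.round(1).tolist(),atz(n,p,z,C[n])[:2].round(4).tolist()) for p in r])
E
```

```text
file [0.5233 0.2169 0.0861]
slot [ 0.5299 -0.2506  0.1672]
ret [ 0.563  -0.2429  0.0045]
edge [ 0.5167 -0.247   0.1788]
rack [0.5264 0.2157 0.0416]
boxf [0.5422 0.3025 0.0357]
card [0.514  0.1255 0.0572]
punch [0.7935 0.0252 0.0499]
file top [  4  10  18  46 335] [([148.8, 259.0], [0.4794, 0.2387]), ([159.6, 214.4], [0.5695, 0.2193]), ([166.7, 216.2], [0.566, 0.2049]), ([155.8, 260.7], [0.4759, 0.2244])]
flap top [   8    4   64   22 1054] [([362.7, 224.0], [0.5453, -0.1858]), ([424.8, 217.8], [0.5573, -0.3075]), ([426.5, 234.9], [0.524, -0.3094]), ([364.4, 241.1], [0.5121, -0.1883])]
flap scene [   3    2   76   23 1433] [([123.0, 147.0], [0.5153, -0.3258]), ([198.0, 147.0], [0.5024, -0.1822]), ([198.0, 169.0], [0.5531, -0.1714]), ([123.0, 169.0], [0.5656, -0.3101])]
```

View pics/crop1.png

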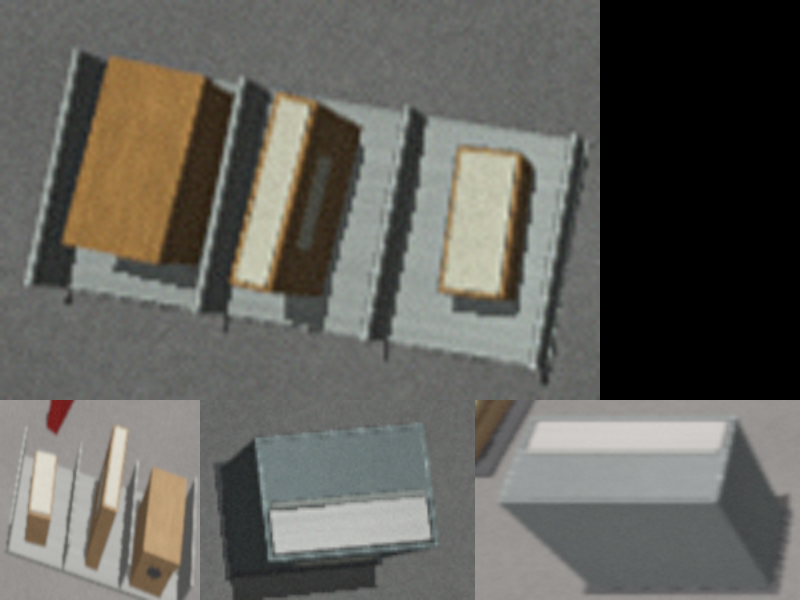

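Crop: in the middle bay the tall slim brown-edged file has its cream top spanning crop (290,95)-(250,290). The box file is on its left, the card box on its right, and the choice is confirmed. The flap is the pale strip on the robot's side of the box.

```bash
python3 - <<'E'
from h import *
o=bot.get_obs(); print(R.from_quat(o["tool_rot"]).as_matrix().round(3), o["eef_pos"],o["clock"])
print(np.array(bot.camera_info("wrist")["hand_eye"]).round(3), np.array(bot.camera_info("wrist")["intrinsics"]).round(0))
E
python3 -m inch '[30,42,40,0,0,0,100]'
```

```text
[[ 0.953  0.302  0.   ]
 [ 0.302 -0.953  0.   ]
 [ 0.    -0.    -1.   ]] [ 0.15099976 -0.47665281  0.25330481] 1.0
[[-0.    -0.947 -0.321  0.083]
 [ 1.    -0.     0.    -0.001]
 [-0.    -0.321  0.947 -0.121]
 [ 0.     0.     0.     1.   ]] [[353.   0. 282.]
 [  0. 353. 209.]
 [  0.   0.   1.]]
clock: 1.08
eef_pos: [0.1677, -0.4505, 0.2742]
tool_rot: [0.989, 0.15, -0.002, -0.004]
ft_force: [0.4, -0.3, 0.3]
grip_width: 0.0856
grasp_force: 0.0
```

```bash
python3 -m inch '[30,40,20,0,0,0,100,60,80,40,0,0,0,100]' >/dev/null; python3 - <<'E'
from h import *
o=bot.get_obs(); print(np.round(o["joint_pos"],3), o["eef_pos"])
E
```

```text
[-1.061  0.11  -0.007  1.454  0.     1.777] [ 0.21675709 -0.38734346  0.31034366]
```

```bash

python3 -m inch '[18,37,1,0,0,0.12,100,36,74,2,0,0,0.24,100,54,111,4,0,0,0.36,100,72,148,6,0,0,0.48,100,90,185,8,0,0,0.6,100,108,222,10,0,0,0.72,100,126,259,10,0,0,0.84,100,140,288,10,0,0,0.96,100]' >/dev/null
python3 -m inch '[18,37,1,0,0,0.12,100,36,74,2,0,0,0.24,100,54,111,4,0,0,0.36,100,72,148,6,0,0,0.48,100,90,185,8,0,0,0.6,100,108,222,10,0,0,0.72,100,126,259,10,0,0,0.84,100,140,288,10,0,0,0.96,100]' 
python3 -m inch '[0,10,0,0,0,0.12,100,0,20,0,0,0,0.24,100,0,20,0,0,0,0.36,100,0,20,0,0,0,0.48,100,0,20,0,0,0,0.6,100,0,20,0,0,0,0.7,100,0,20,0,0,0,0.7,100]' 
python3 - <<'E'
from h import *
o=bot.get_obs(); print(np.round(o["joint_pos"],3), o["eef_pos"],R.from_quat(o["tool_rot"]).as_matrix().round(3))
c=cam("wrist"); im=bot.camera("wrist"); cv2.imwrite("pics/w1.png",im)
print([(np.round(r["uv"]).tolist(),round(r["confidence"],2)) for r in bot.spot_point("wrist","file_mid")])
for r in bot.silhouettes("wrist","file_mid")[:3]: print(r["uv"],r["confidence"],r["mask"].sum())
np.savez("w1.npz",K=c[0],W=c[1])
E
```

```text
clock: 2.58
eef_pos: [0.4974, 0.1911, 0.3296]
tool_rot: [0.438, 0.899, 0.0, 0.0]
ft_force: [0.3, -0.3, 0.6]
grip_width: 0.0852
grasp_force: 0.0
clock: 3.17
eef_pos: [0.4965, 0.2081, 0.3297]
tool_rot: [0.106, 0.994, -0.0, -0.0]
ft_force: [0.1, -0.0, 1.4]
grip_width: 0.0854
grasp_force: 0.0
[ 0.397  0.303  0.285  1.553 -0.     0.61 ] [0.4965412  0.20813863 0.3296925 ] [[-0.977  0.211 -0.   ]
 [ 0.211  0.977 -0.   ]
 [ 0.    -0.    -1.   ]]
[([360.0, 318.0], 0.95), ([213.0, 22.0], 0.63)]
[351.7, 326.0] 0.98 5179
[302.1, 196.6] 0.69 2948
[207.7, 37.4] 0.67 4134
```

View pics/w1.png

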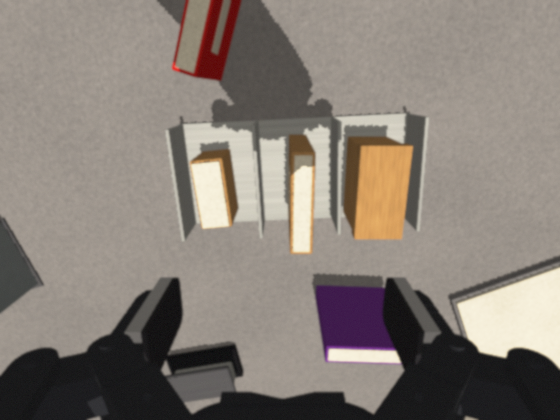

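The wrist view shows the file in the middle bay, its cream top from (303,152) to (302,253). The red look-alike is above the rack and the purple one is below it.

```bash
python3 - <<'E'
from h import *
z=np.load("w1.npz"); c=(z["K"],z["W"]); im=cv2.imread("pics/w1.png")
g=im[140:262,283:322].astype(int)
for r in (30,60,80,100,110): # edges by row: columns where bright cream
    row=g[r].min(1); w=np.where(row>150)[0]; print(r+140,w.min()+283,w.max()+283)
print("col302",[int(v) for v in g[:,19].min(1)])
P=[atz("wrist",p,.138,c) for p in((292.5,152.5),(314.5,152.5),(312.5,253),(291.5,253))]
print(np.round(P,4),np.mean(P,0).round(4), np.linalg.norm(P[0]-P[1]),np.linalg.norm(P[1]-P[2]))
a=(P[0]+P[1]-P[2]-P[3]); print("width ang",np.degrees(np.arctan2(-a[1],-a[0])))
E
```

```text
170 283 321
200 283 321
220 283 310
240 293 309
250 293 309
col302 [45, 43, 43, 44, 42, 42, 43, 44, 44, 43, 45, 43, 49, 54, 69, 93, 111, 119, 120, 120, 121, 119, 119, 118, 122, 142, 180, 209, 219, 220, 221, 223, 223, 223, 222, 221, 221, 222, 222, 222, 221, 221, 221, 221, 221, 220, 222, 220, 219, 219, 219, 218, 217, 215, 216, 218, 220, 220, 219, 220, 220, 219, 218, 219, 219, 219, 219, 217, 215, 213, 215, 218, 220, 221, 221, 221, 221, 221, 222, 222, 219, 218, 219, 221, 220, 219, 219, 218, 221, 221, 220, 217, 216, 216, 217, 217, 215, 214, 216, 216, 216, 214, 215, 216, 218, 218, 219, 218, 218, 216, 208, 182, 144, 120, 126, 136, 140, 142, 144, 144, 142, 142]
[[0.4697 0.2241 0.138 ]
 [0.4738 0.2432 0.138 ]
 [0.5701 0.2233 0.138 ]
 [0.5658 0.2032 0.138 ]] [0.5199 0.2234 0.138 ] 0.019522447034813067 0.09834915625313548
width ang -11.962230526811018
```

```bash

python3 -m inch '[12,8,-10,0,0,0.01,100,23,15,-45,0,0,0.01,100,23,15,-80,0,0,0.01,100,23,15,-115,0,0,0.01,100,23,15,-140,0,0,0.01,70,23,15,-150,0,0,0.01,70,23,15,-150,0,0,0.01,70]'
python3 - <<'E'
from h import *
c=cam("wrist"); im=bot.camera("wrist"); cv2.imwrite("pics/w2.png",im)
o=bot.get_obs(); print(R.from_quat(o["tool_rot"]).as_matrix().round(3)[0])
np.savez("w2.npz",K=c[0],W=c[1])
E
```

```text
clock: 3.9
eef_pos: [0.5178, 0.2222, 0.1769]
tool_rot: [0.103, 0.995, -0.002, -0.003]
ft_force: [-0.3, -0.5, 1.0]
grip_width: 0.0597
grasp_force: 0.0
[-0.979  0.204 -0.002]
```

View pics/w2.png

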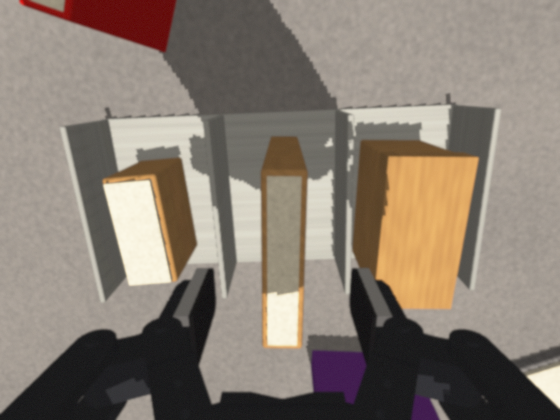

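The file's top now shows at (262,171)-(306,172)-(302,347)-(264,347), lying between the fingers.

```bash
python3 - <<'E'
from h import *
z=np.load("w2.npz"); c=(z["K"],z["W"])
P=np.array([atz("wrist",p,.138,c) for p in((261.5,172),(306.5,172),(302.5,347),(264,347))])
a=(P[2]+P[3]-P[0]-P[1]); print(np.mean(P,0).round(4),np.degrees(np.arctan2(a[1],a[0])),np.linalg.norm(a)/2,np.linalg.norm(P[0]-P[1]))
E
```

```text
[0.5203 0.2231 0.138 ] -11.966003359355758 0.09819555283199168 0.020827810845088324
```

```bash

python3 -m inch '[2,1,-25,0,0,0,70,2,1,-50,0,0,0,70,2,1,-50,0,0,0,50,2,1,-50,0,0,0,0,2,1,-50,0,0,0,0,2,1,-50,0,0,0,0,2,1,-50,0,0,0,0,2,1,-50,0,0,0,0]'
python3 -m inch '[0,0,0,0,0,0,0,0,0,0,0,0,0,0]'
```

```text
clock: 4.62
eef_pos: [0.5232, 0.2245, 0.1325]
tool_rot: [0.102, 0.995, 0.001, 0.002]
ft_force: [-1.3, -1.5, 6.5]
grip_width: 0.0212
grasp_force: 61.4
clock: 4.78
eef_pos: [0.5232, 0.2245, 0.1325]
tool_rot: [0.102, 0.995, 0.001, 0.002]
ft_force: [-1.7, -1.3, 6.5]
grip_width: 0.0209
grasp_force: 61.4
```

```bash

python3 -m inch '[0,0,15,0,0,0,0,0,0,40,0,0,0,0,0,0,75,0,0,0,0,0,0,110,0,0,0,0,0,0,145,0,0,0,0,0,0,180,0,0,0,0,0,0,205,0,0,0,0,0,0,212,0,0,0,0]'
python3 - <<'E'
from h import *
o=bot.get_obs(); print(np.round(o["joint_pos"],3))
cv2.imwrite("pics/w3.png",bot.camera("wrist"))
E
```

```text
clock: 5.45
eef_pos: [0.5229, 0.2247, 0.3478]
tool_rot: [0.102, 0.995, 0.003, 0.004]
ft_force: [0.5, 0.3, -0.4]
grip_width: 0.0208
grasp_force: 60.5
[0.406 0.362 0.415 1.614 0.    0.611]
```

View pics/w3.png

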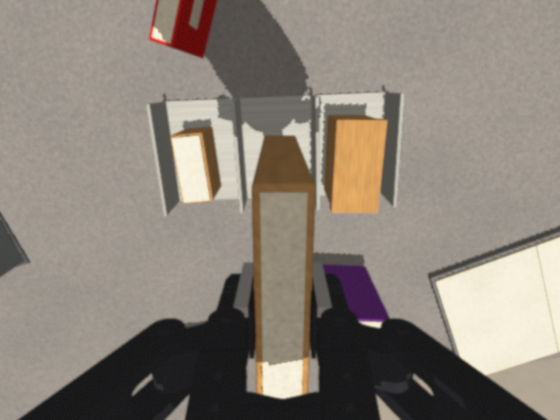

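The wrist view shows the file held between the pads, top from (253,190) to (310,397). The two other files stand undisturbed in the rack at (190,165) and (357,165).

```bash

python3 -m inch '[1,-38,0,0,0,-0.1,0,2,-76,0,0,0,-0.2,0,3,-114,0,0,0,-0.3,0,4,-152,0,0,0,-0.4,0,5,-190,0,0,0,-0.5,0,6,-228,0,0,0,-0.6,0,6,-266,0,0,0,-0.7,0,6,-300,0,0,0,-0.8,0]' >/dev/null
python3 -m inch '[0,-38,0,0,0,-0.1,0,1,-76,0,0,0,-0.2,0,2,-114,0,0,0,-0.3,0,2,-144,0,0,0,-0.4,0,2,-166,0,0,0,-0.468,0,2,-173,0,0,0,-0.468,0,2,-173,0,0,0,-0.468,0,2,-173,0,0,0,-0.468,0]'
python3 - <<'E'
from h import *
o=bot.get_obs(); print(np.round(o["joint_pos"],3),R.from_quat(o["tool_rot"]).as_matrix().round(4))
c=cam("wrist"); cv2.imwrite("pics/w4.png",bot.camera("wrist")); np.savez("w4.npz",K=c[0],W=c[1])
for t in("slot","flap_edge","returns"): print(t,[(np.round(r["uv"],1).tolist(),round(r["confidence"],2)) for r in bot.spot_point("wrist",t)])
E
```

```text
clock: 6.83
eef_pos: [0.5291, -0.2484, 0.3401]
tool_rot: [0.671, 0.741, -0.0, -0.002]
ft_force: [-0.5, 0.9, -1.3]
grip_width: 0.0209
grasp_force: 60.3
[-4.390e-01  4.070e-01  4.620e-01  1.629e+00  1.000e-03  1.033e+00] [[-0.0984  0.9951 -0.0027]
 [ 0.9951  0.0984  0.0021]
 [ 0.0024 -0.0024 -1.    ]]
slot []
flap_edge []
returns []
```

View pics/w4.png

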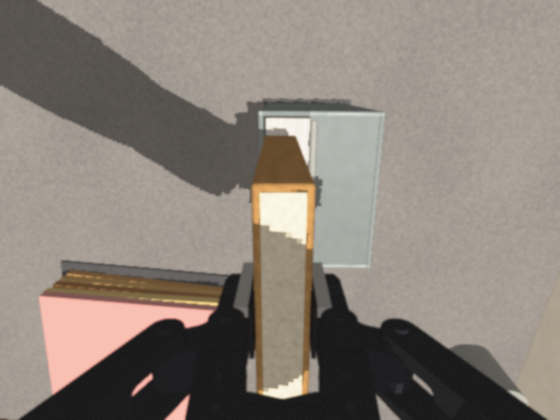

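The view shows the box top at (259,112)-(382,112)-(370,267), the visible flap end at (266-309,118) and the held file in line above it, its lower far edge at (264-297,136).

```bash
python3 - <<'E'
from h import *
z=np.load("w4.npz"); c=(z["K"],z["W"]); cv=cv2.imread("pics/w4.png")
A,B,D=[atz("wrist",p,.18,c) for p in((259,111.5),(383,111.5),(370.5,267.5))]
print(A.round(4),B.round(4),D.round(4),np.linalg.norm(A-B),np.linalg.norm(B-D))
ux=B-A;ux/=np.linalg.norm(ux); uy=B-D; uy/=np.linalg.norm(uy)
print("ang",np.degrees(np.arctan2(ux[1],ux[0])),np.degrees(np.arctan2(-uy[0],uy[1])))
cen=(A+D)/2; print("centre",cen.round(4),"slot",(cen-.027*ux).round(4))
s=[atz("wrist",p,.18,c) for p in((266,118),(309.5,118))]; print("slot end mid",np.mean(s,0).round(4), (np.mean(s,0)-.063*uy).round(4),np.linalg.norm(s[0]-s[1]))
T=c[1]
o,d1=ray("wrist",(252.5,185),c);o,d2=ray("wrist",(314.5,185),c)
k=.022/np.linalg.norm(d1-d2); P=o+k*(d1+d2)/2; print("file top far edge",P.round(4))
o,d1=ray("wrist",(263,136.5),c);o,d2=ray("wrist",(298,136.5),c)
k=.022/np.linalg.norm(d1-d2); P=o+k*(d1+d2)/2; print("bottom far edge",P.round(4), "at zb", [atz("wrist",(280.5,136.5),zz,c).round(4) for zz in (.21,.215,.22)])
print([bot.get_obs()[k].round(4) for k in("eef_pos",)])
h=cv[105:135,255:320]; cv2.imwrite("pics/x.png",h); print(h[13].min(1))
E
```

```text
[ 0.5043 -0.183   0.18  ] [ 0.5992 -0.1736  0.18  ] [ 0.6134 -0.3069  0.18  ] 0.09536107154846701 0.13407140052092462
ang 5.638466629835843 6.089854812085485
centre [ 0.5588 -0.245   0.18  ] slot [ 0.5319 -0.2476  0.18  ]
slot end mid [ 0.5268 -0.1856  0.18  ] [ 0.5335 -0.2483  0.18  ] 0.03365751729159168
file top far edge [ 0.5244 -0.1973  0.3399]
bottom far edge [ 0.5223 -0.1933  0.2365] at zb [array([ 0.5224, -0.1966,  0.21  ]), array([ 0.5224, -0.1959,  0.215 ]), array([ 0.5223, -0.1953,  0.22  ])]
[array([ 0.5298, -0.2474,  0.3418])]
[ 81  82  95 122 155 169 169 154 121 104 130 168 192 199 198 198 199 201
 200 200 200 200 198 196 195 199 201 197 195 192 189 187 184 186 185 186
 187 186 186 181 179 177 178 178 179 179 180 181 181 181 182 179 176 175
 172 171 173 175 175 175 175 174 175 176 175]
```

```bash

python3 -m inch '[3,-1,-8,0,0,0,0,3,-1,-18,0,0,0,0,3,-1,-26,0,0,0,0,3,-1,-34,0,0,0,0,3,-1,-42,0,0,0,0,3,-1,-50,0,0,0,0,3,-1,-50,0,0,0,0]'
python3 - <<'E'
from h import *
a=bot.camera("scene")[110:230,90:230]; b=bot.camera("top")[170:270,320:460]
out=np.zeros((600,800,3),np.uint8); out[:480,:400]=cv2.resize(a,(400,480))[:, :]; out[:286,400:800]=cv2.resize(b,(400,286))
out[290:590,400:800]=cv2.resize(bot.camera("wrist"),(400,300)); cv2.imwrite("pics/ins.png",out)
E
```

```text
clock: 7.62
eef_pos: [0.5311, -0.25, 0.2917]
tool_rot: [0.672, 0.741, -0.001, -0.0]
ft_force: [-4.4, 0.2, 5.0]
grip_width: 0.021
grasp_force: 61.4
```

View pics/ins.png

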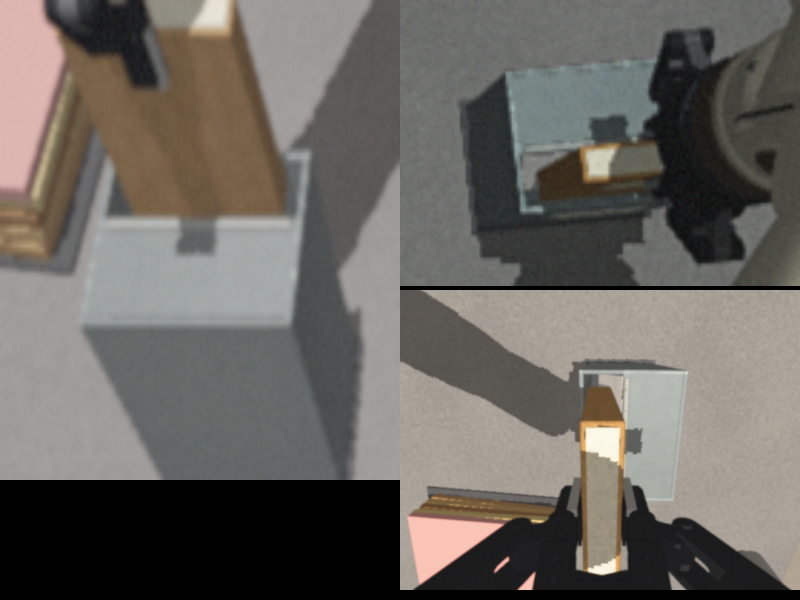

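The file has entered the slot and the flap is open with only small forces. It sits inside the slot's edges in the top panel at (560-650,170), so I'll keep going down.

```bash

python3 -m inch '[0,0,-8,0,0,0,0,0,0,-16,0,0,0,0,0,0,-24,0,0,0,0,0,0,-32,0,0,0,0,0,0,-40,0,0,0,0,0,0,-40,0,0,0,0]'
python3 -m inch '[0,0,-8,0,0,0,0,0,0,-16,0,0,0,0,0,0,-24,0,0,0,0,0,0,-32,0,0,0,0,0,0,-38,0,0,0,0,0,0,-38,0,0,0,0]'
```

```text
clock: 8.27
eef_pos: [0.531, -0.2496, 0.2486]
tool_rot: [0.672, 0.741, -0.001, -0.003]
ft_force: [-6.0, -1.7, -4.5]
grip_width: 0.0212
grasp_force: 60.3
clock: 8.77
eef_pos: [0.5316, -0.2497, 0.2116]
tool_rot: [0.672, 0.741, -0.001, -0.002]
ft_force: [-6.9, -1.2, -3.5]
grip_width: 0.021
grasp_force: 60.2
```

```bash

python3 -m inch '[0,0,0,0,0,0,60,0,0,0,0,0,0,60,0,0,0,0,0,0,60,0,0,0,0,0,0,60,0,0,10,0,0,0,60,0,0,30,0,0,0,60,0,0,60,0,0,0,60,0,0,80,0,0,0,60]'
python3 -m inch '[0,0,0,0,0,0.12,0,0,0,0,0,0,0.24,0,0,0,0,0,0,0.36,0,0,0,0,0,0,0.48,0,0,0,0,0,0,0.6,0,0,0,0,0,0,0.72,0,0,0,0,0,0,0.84,0,0,0,0,0,0,0.96,0]' >/dev/null
python3 -m inch '[0,0,0,0,0,0.12,0,0,0,0,0,0,0.24,0,0,0,0,0,0,0.36,0,0,0,0,0,0,0.48,0,0,0,0,0,0,0.6,0,0,0,0,0,0,0.61,0,0,0,0,0,0,0.61,0]'
python3 - <<'E'
from h import *
c=cam("wrist"); w=bot.camera("wrist"); np.savez("w5.npz",K=c[0],W=c[1])
a=bot.camera("scene")[110:230,90:230]; b=bot.camera("top")[170:270,320:460]
out=np.zeros((600,800,3),np.uint8); out[:480,:400]=cv2.resize(a,(400,480)); out[:286,400:800]=cv2.resize(b,(400,286))
out[290:590,400:800]=cv2.resize(w,(400,300)); cv2.imwrite("pics/rel.png",out)
print([(np.round(r["uv"],1).tolist(),round(r["confidence"],2)) for r in bot.spot_point("wrist","file_mid")])
E
```

```text
clock: 9.43
eef_pos: [0.5335, -0.2501, 0.2974]
tool_rot: [0.672, 0.741, 0.001, 0.002]
ft_force: [0.0, -1.2, 0.2]
grip_width: 0.0512
grasp_force: 0.0
clock: 10.68
eef_pos: [0.5331, -0.25, 0.295]
tool_rot: [-0.047, 0.999, -0.0, 0.001]
ft_force: [0.3, 0.9, -0.7]
grip_width: 0.0
grasp_force: 0.0
[]
```

View pics/rel.png

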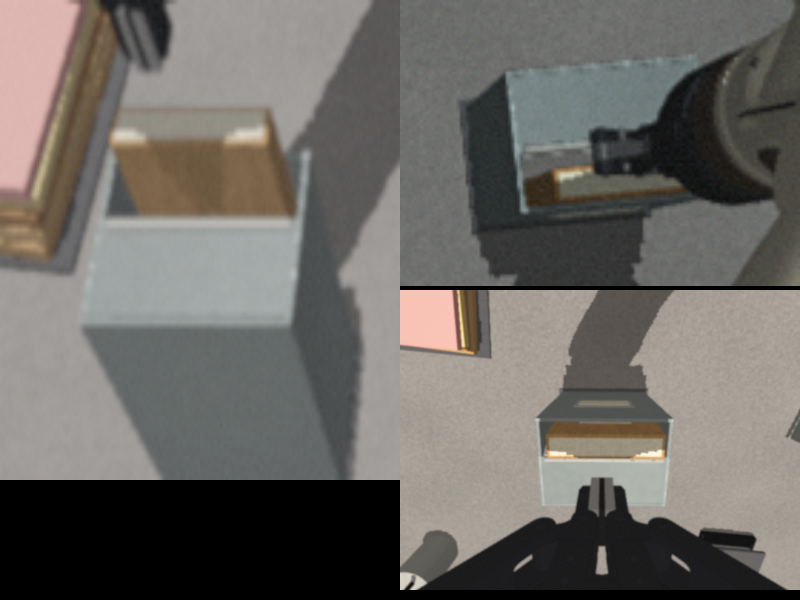

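The file is released and pinched upright against the front wall, sticking out about 40 mm (scene panel, top edge at (190,110)). The closed fingers are turned along the slot. Next I press it down, a few mm towards -x.

```bash

python3 -m inch '[-3,1,-15,0,0,0,0,-4,1,-30,0,0,0,0,-4,1,-45,0,0,0,0,-4,1,-55,0,0,0,0,-4,1,-62,0,0,0,0,-4,1,-70,0,0,0,0,-4,1,-78,0,0,0,0]'
python3 -m inch '[0,0,-6,0,0,0,0,0,0,-12,0,0,0,0,0,0,-18,0,0,0,0,0,0,-24,0,0,0,0,0,0,-30,0,0,0,0,0,0,-30,0,0,0,0]'
```

```text
clock: 11.47
eef_pos: [0.5287, -0.2491, 0.2159]
tool_rot: [-0.048, 0.999, -0.0, 0.0]
ft_force: [-1.2, -0.4, 1.2]
grip_width: -0.0
grasp_force: 0.8
clock: 11.97
eef_pos: [0.5284, -0.2487, 0.1844]
tool_rot: [-0.049, 0.999, 0.0, -0.0]
ft_force: [0.1, 0.3, -0.8]
grip_width: 0.0
grasp_force: 0.0
```

```bash

python3 -m inch '[0,0,-6,0,0,0,0,0,0,-12,0,0,0,0,0,0,-18,0,0,0,0,0,0,-24,0,0,0,0,0,0,-28,0,0,0,0,0,0,-28,0,0,0,0]'
python3 - <<'E'
from h import *
a=bot.camera("scene")[110:230,90:230]; b=bot.camera("top")[170:270,320:460]
out=np.zeros((600,800,3),np.uint8); out[:480,:400]=cv2.resize(a,(400,480)); out[:286,400:800]=cv2.resize(b,(400,286))
out[290:590,400:800]=cv2.resize(bot.camera("wrist"),(400,300)); cv2.imwrite("pics/push.png",out)
E
```

```text
clock: 12.47
eef_pos: [0.5271, -0.2488, 0.1563]
tool_rot: [-0.048, 0.999, 0.0, -0.002]
ft_force: [-4.6, -1.5, -1.2]
grip_width: 0.0001
grasp_force: 2.4
```

View pics/push.png

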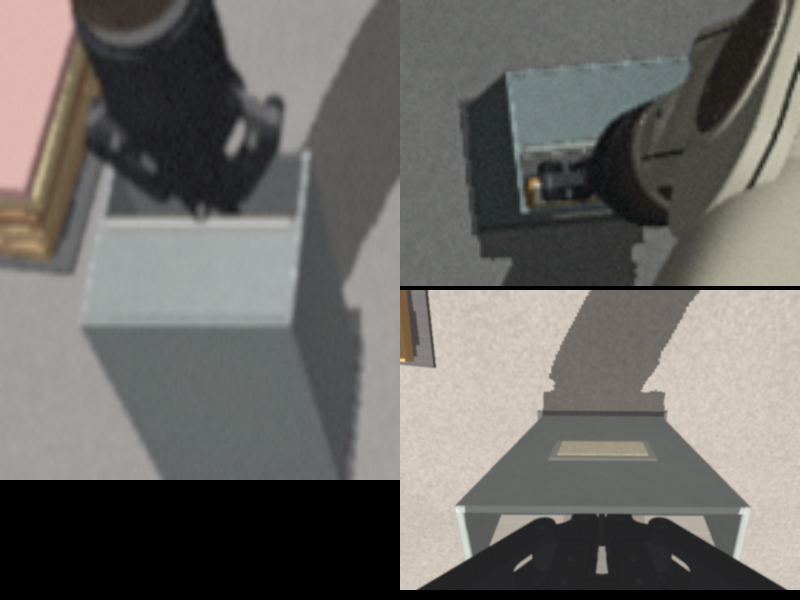

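The fingers are down in the slot, the flap now rests on them, and the file is below the rim. I'll withdraw and check.

```bash

python3 -m inch '[0,0,8,0,0,0,0,0,0,16,0,0,0,0,0,0,26,0,0,0,0,0,0,40,0,0,0,0,0,0,60,0,0,0,0,0,0,90,0,0,0,0,0,0,125,0,0,0,0,0,0,150,0,0,0,0]'
python3 -m inch '[-30,30,10,0,0,0,0,-60,60,20,0,0,0,0,-90,90,20,0,0,0,0,-110,120,20,0,0,0,0,-120,150,20,0,0,0,0,-120,180,20,0,0,0,0,-120,180,20,0,0,0,0]'
python3 - <<'E'
from h import *
a=bot.camera("scene"); b=bot.camera("top")
out=np.zeros((600,800,3),np.uint8); out[:300,:400]=cv2.resize(a,(400,300)); out[300:,:400]=cv2.resize(b,(400,300))
out[:300,400:]=cv2.resize(a[110:230,90:250],(400,300)); out[300:,400:]=cv2.resize(b[170:275,320:460],(400,300)); cv2.imwrite("pics/fin.png",out)
E
```

```text
clock: 13.28
eef_pos: [0.5304, -0.2489, 0.3121]
tool_rot: [-0.049, 0.999, -0.001, 0.003]
ft_force: [0.3, -0.4, 0.2]
grip_width: -0.0
grasp_force: 0.0
clock: 13.87
eef_pos: [0.4089, -0.0647, 0.3299]
tool_rot: [-0.051, 0.999, 0.001, 0.003]
ft_force: [-0.0, -0.1, -0.4]
grip_width: 0.0
grasp_force: 0.0
```

View pics/fin.png

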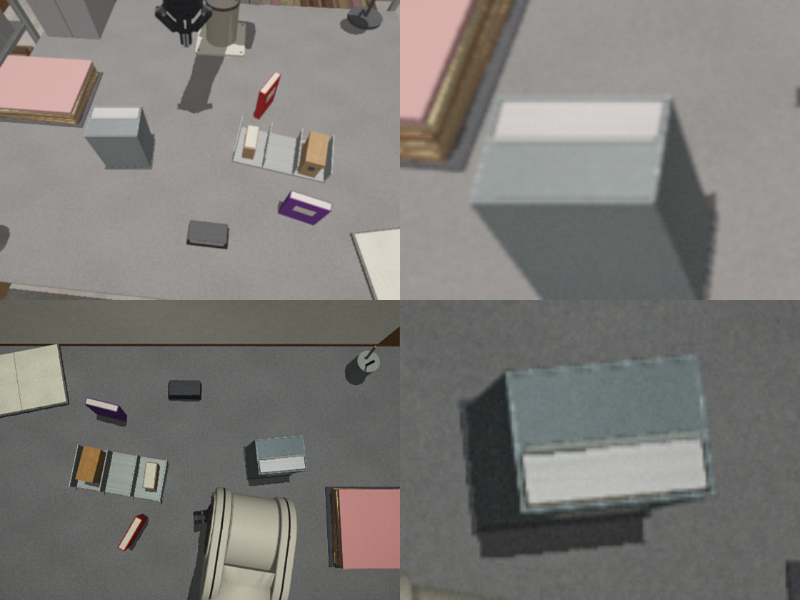

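The flap is shut level over the slot, seen at scene crop (580,120) and top crop (615,470). The file is inside, and the other files, the punch and the look-alikes haven't moved.

```bash
python3 -c "
from workcell import bot
print(bot.job_done())"
```

```text
the job is handed in; nothing more can be done
None
```

The tall slim file is in the returns box with the flap shut, the other two files and the punch look undisturbed in the last pictures, and I handed the job in at about 14 s.

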